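Present a flagged cuvette segment to the inspection camera

TASK

Press the orange spring plunger of the self-timer down to its stop and let it spring back, so that the inspection camera starts counting down. Then lift the cuvette segment with the red tab out of the rack and finish holding it still in the air in front of the camera, tab up, its middle on the lens's line of sight about 120 mm from the glass, and leaned back so that its broad clear side squarely faces the downward-looking lens. Do not put it down or let go: the job ends while you hold it there; leave the camera, the other segments and the bottles and boxes undisturbed.

Things in the scene. Friction and masses are not known exactly. Their poses are not given: they have to be found in the camera images.
- plunger (a joint): travel of the self-timer's plunger in m: 0 = up, 0.012 = down on its stop; a spring pushes it back up (2 N at the top, 5.6 N at the stop). It moves straight down
- plunger_top (a point): centre of the top face of the orange plunger head (disc 40 mm across, 12 mm thick, stands 85 mm above the table when up), on top of a cream box 90 x 75 x 45 mm with a blue stripe, fixed to the table
- rack: grey rack block fixed to the table, 190 x 100 x 30 mm (x, y, z of its own frame), origin at the centre of its underside; three slots in a row along its x at -60, 0 and +60 mm, each 22 mm deep, 19 x 67 mm wide (x, y); a segment stands upright in each slot, with 1.5 mm of play all round
- red_segment_mid (a point): middle of the loose cuvette segment with the RED tab (37.5 mm above its underside): clear and white strip 16 mm thick (x) x 64 long (y) x 50 tall, red tab 16 x 34 x 25 mm centred on top, flush with the broad sides; 75 mm tall in all. z points to the tab, x is square to the broad sides (both alike, either may face the lens). Pinch the tab across its 16 mm from above
- lens (a point): centre of the inspection camera's front glass. The camera looks along the NEGATIVE x of this frame, towards the robot's side and tipped downward; y is level, z is the camera's up. Hold the segment's middle 120 mm out on the line of sight (x = -0.120, y = z = 0 here), its x along this x and its z (tab) along this z
- camera_head (a joint): how far the camera looks down from level, in rad (differs from start to start, 0.2 to 0.5); a stiff hinge: do not touch
- blue_segment_mid (a point): same size and shape as the red segment but with a blue grip tab; stands in another slot of the rack; point at its middle, 37.5 mm above its underside. A bystander: leave it in its slot
- green_segment_mid (a point): same size and shape as the red segment but with a green grip tab; stands in another slot of the rack; point at its middle, 37.5 mm above its underside. A bystander: leave it in its slot
- amber_bottle: amber jar, 56 mm across, 120 mm tall, loose; origin at its underside. Bystander
- wash_bottle: white wash bottle, 66 mm across, 170 mm tall, loose; origin at its underside. Bystander
- beaker: clear beaker, 68 mm across, 80 mm tall, loose; origin at its underside. Bystander
- white_jar: white jar with a blue cap, 60 mm across, 60 mm tall, loose; origin at its underside. Bystander
- tip_box: blue pipette-tip box with a pale lid, 122 x 87 x 65 mm, loose; origin at its underside. Bystander
- camera_stand: the camera's fixed stand: grey base 100 x 120 mm (origin at the centre of its underside), post 22 mm thick; on it, hinged 310 mm up, the camera: cream box 100 x 50 x 50 mm, in front a black ring 60 mm across and a steel barrel 40 mm across whose glass is 90 mm from the hinge, facing the robot's side of the table
- red_segment: the red-tabbed segment again, same axes, origin at the centre of its underside; about 60 g. In the rack its underside is 8 mm and its top 83 mm above the table
Things that resemble listed ones, but are neither listed nor needed, are in the scene too. There is more than one size of the rack; the job needs the larger. What is shaped like the red_segment but pink is not meant.

How it is judged (in metres and radians):
On the way, in this order (a step that is already met when the one before it is completed fails the run):
1. the plunger is pressed down to its stop (10.5 of 12 mm or more) (value of joint plunger above 0.0105 m), for 0.1 s.
2. the plunger has sprung back and the red segment is held clear of the rack (value of joint plunger below 0.003 m and height (world z) of red_segment_mid above 0.085 m and contact force between the fingers and red_segment above 0.5 N and contact force between red_segment and rack below 0.1 N), for 0.2 s.
At the end, for the whole second after the job is handed in: Red segment held still in the gripper in the air, touching nothing else: middle 95-145 mm from the lens glass, within 18 mm of its line of sight sideways and up-down, tab up, broad side and upright axis within 10 degrees of square to the lens; plunger up again (x of red_segment_mid in the frame of lens between -0.145 and -0.095 m and y of red_segment_mid in the frame of lens between -0.018 and 0.018 m and z of red_segment_mid in the frame of lens between -0.018 and 0.018 m and angle between the x axis of red_segment_mid and the x axis of lens, either way round below 0.17 rad and angle between the z axis of red_segment_mid and the z axis of lens, either way round below 0.17 rad and angle between red_segment_mid's own z axis and vertical below 1.2 rad and height (world z) of red_segment_mid above 0.13 m and contact force between the fingers and red_segment above 0.5 N and linear speed of red_segment below 0.02 m/s and angular speed of red_segment below 0.15 rad/s and value of joint plunger below 0.003 m and contact force between red_segment and camera_stand below 0.1 N and contact force between red_segment and rack below 0.1 N); the arm keeps its last pose, push and grip.
It fails at once if the camera is knocked out of its aim (lens moved more than 8 mm) (distance of lens from where it was at the start of the episode above 0.008 m).
It fails at once if another segment is moved out of its slot (more than 12 mm) (distance of any of blue_segment_mid, green_segment_mid from where it was at the start of the episode above 0.012 m).
It fails at once if a bottle, jar, beaker or box is moved more than 25 mm (distance of any of amber_bottle, wash_bottle, beaker, white_jar, tip_box from where it was at the start of the episode above 0.025 m).
It also fails if it takes over 42 s, if anything falls off the work surface, if the arm or the gripper's body presses on something with over 40 N, if the wrist force passes 120 N, or if a joint passes its speed limit or range.

ROBOT

A 6-joint arm with a two-finger parallel gripper is mounted at the origin on the work surface. World frame = base frame: x ahead of the robot, y to its left, z up, the work surface at z = 0. Lengths are in m, angles in degrees, forces in N, time in s.
With the tool pointing down it reaches from about 0.25 to 0.725 m from the base axis. Payload 9.7 kg.
Tool frame: the origin (TCP) lies midway between the tips of the shut fingers; the grasp point (between the pads) lies bot.hold_point_z behind it (bot.hold_point_z is the distance from the TCP to the grasp point, in m); z points along the fingers, y is the line along which they close (so a half turn about z gives the same grasp; the last joint's range is limited). The gripper opens to 85 mm and grips with 20 to 120 N. Pads are 22 mm wide; open, the fingers measure 114 mm over their backs; the gripper's body (76 mm by 85 mm) begins 54 mm behind the grasp point. The pads swing forward as they close: fully open they stand 13 mm farther back than shut.
Start: joints at [69.557, 4.979, 10.078, 95.1, 0, 90], TCP at [0.192, 0.515, 0.231] pointing down, gripper open.
Joint ranges: [-179.16, 179.16], [-48.56, 103.87], [-65.8, 70.77], [-126.05, 130.52], [-82.76, 87.17], [-180, 180]. Speed limits (degrees/s): [127.2, 127.2, 147.25, 180, 180, 180].

INTERFACE

Orientations are given as [roll, pitch, yaw] about the fixed x, y, z axes, in that order (R = Rz(yaw) Ry(pitch) Rx(roll)).
In Python, from workcell import bot, camera, camera_model, ticket gives the robot as it stands.
- The arm moves only by the tool send_rows, never from a script. Its argument "targets" is text: rows parted by semicolons, each of 5 numbers parted by spaces: the shift along the tool's x, y, z in mm, then the turn about the tool's z in degrees, then the closure in counts, from 0 (fully open) to 255 (shut). A call has 1 to 20 rows; each row is the pose to reach, as a shift and turn from the pose commanded when the call began, along the tool's axes at that moment; what a row does not reach only later rows make up. A row lasts 1/8 s, in which the tool goes at most 62.5 mm and 10.7 degrees, less where a joint would pass 70% of its speed; a pose out of reach is approached as far as the arm can. A call with a gripper value outside its range is refused whole. The fingers move at their own pace and stop on an object; "newtons" is the grip in N (left out, the last holds). Time passes only in rows, so rows that repeat a pose let the fingers close. It gives the time, the measured TCP pose, the force, the opening and the grip force at its end, in the units of the state.
- bot.get_obs(): the state, without advancing time (a new reading comes with each control period).
- camera(name): name is "scene" or "side" or "wrist"; returns the picture (384x512x3 uint8, blue, green, red); there is no depth.
- camera_model(name): a dict with "K" (3x3 intrinsics, pixels), "pose" (4x4, takes a point from camera to world coordinates); the wrist camera has in their place "T_tool_cam" (4x4, takes a point from camera to tool coordinates, whose origin is the TCP and whose axes are the flange's). Camera axes: x right, y down, z forward; pixel columns grow to the right and rows downward; lengths in m; the calibration is good to about 2 mm. A picture is of the moment at which its call begins: read the wrist's pose just before it. camera_model takes no time and is no camera call.
- ticket.job_done(): hands the job in; it is judged then, once.
The state is a dict: "time": time; "q": joint angles; "qd": joint speeds; "joint_efforts": joint torques, N m; "ee_pos": TCP position; "tcp_rot": TCP orientation; "wrist_force": force on the tool from outside, world axes, zero at the start; "torque": the same for the moment, N m; "opening": finger opening in m; "grasp_force": force on a finger pad.
Only numpy, scipy, OpenCV 4.12 (cv2) and the standard library are available. Lean on these libraries where they do the work, as an engineer would, in place of code of your own. Each camera call takes 0.05 s, during which the arm holds its last target. There are 200 camera calls.

## Working session

There is one attempt and no reset: what is moved stays moved. The work goes in short steps, Python scripts to look and compute and a tool call to move; the robot and the scene stay as the last step left them, time stands still between calls to the robot, and variables do not carry over. Pictures are saved under pics/ and viewed, at most 10 in all, crops included, and the job is handed in when it is done.

Besides the shell and the picture viewer there is one more tool, called after ">>>" by a JSON object that holds its "method" and its "body". send_rows: Moves the arm, as the interface text tells. Its arguments: {"type":"object","properties":{"targets":{"type":"string"},"newtons":{"type":"number"}},"required":["targets"]}

```bash
ls -la; mkdir -p pics; python3 - <<'E'
from workcell import bot, camera, camera_model, ticket
import cv2,numpy as np
np.set_printoptions(precision=4,suppress=True)
print([a for a in dir(bot) if a[0]!='_'],[a for a in dir(ticket) if a[0]!='_'],bot.hold_point_z)
print(bot.get_obs())
for n in("scene","side","wrist"):
    im=camera(n); cv2.imwrite(f"pics/{n}0.png",im); print(n,camera_model(n))
cv2.imwrite("pics/both0.png",np.vstack([cv2.imread("pics/scene0.png")]))
E
```

```text
total 12
drwxr-xr-x  3 agent agent 4096 Dec  2 11:27 .
drwxr-xr-x 23 root  root  4096 Dec  2 11:27 ..
drwxr-xr-x  2 agent agent 4096 Dec  2 11:27 pics
['PlanningError', 'get_obs', 'hold_point_z'] ['job_done'] 0.0187
{'time': 0.0, 'q': array([69.5556,  5.0107, 10.0349, 95.0994,  0.0004, 89.9999]), 'qd': array([-0.0531,  0.1311,  0.0123, -0.0159,  0.0486,  0.0134]), 'joint_efforts': array([  0.001 , -52.038 ,  46.4812,   0.0161,   0.0001,  -0.    ]), 'ee_pos': array([0.192 , 0.5151, 0.2306]), 'tcp_rot': array([-179.9248,   -0.0004,  159.5557]), 'wrist_force': array([-0.0938, -0.1411, -0.0758]), 'torque': array([ 0.048 , -0.0074, -0.0157]), 'grasp_force': 0.0, 'opening': 0.08522705752564934}
scene {'K': array([[362.8432,   0.    , 255.0355],
       [  0.    , 362.8432, 200.1648],
       [  0.    ,   0.    ,   1.    ]]), 'pose': array([[-0.4036,  0.5903, -0.699 ,  1.2984],
       [ 0.9147,  0.2753, -0.2957,  0.284 ],
       [ 0.0179, -0.7587, -0.6511,  0.8646],
       [ 0.    ,  0.    ,  0.    ,  1.    ]])}
side {'K': array([[363.4979,   0.    , 253.7585],
       [  0.    , 363.4979, 202.8984],
       [  0.    ,   0.    ,   1.    ]]), 'pose': array([[ 0.8301, -0.4044,  0.3839,  0.1845],
       [-0.5575, -0.6131,  0.5597, -0.6349],
       [ 0.0091, -0.6786, -0.7344,  0.9669],
       [ 0.    ,  0.    ,  0.    ,  1.    ]])}
wrist {'K': array([[297.5511,   0.    , 253.9146],
       [  0.    , 297.5511, 192.6243],
       [  0.    ,   0.    ,   1.    ]]), 'T_tool_cam': array([[ 0.0001, -0.9551, -0.2964,  0.0757],
       [ 1.    , -0.0001,  0.0008, -0.0005],
       [-0.0008, -0.2964,  0.9551, -0.1417],
       [ 0.    ,  0.    ,  0.    ,  1.    ]])}
```

View pics/scene0.png

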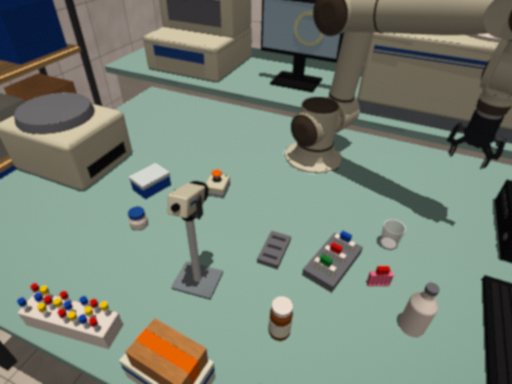

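View pics/side0.png

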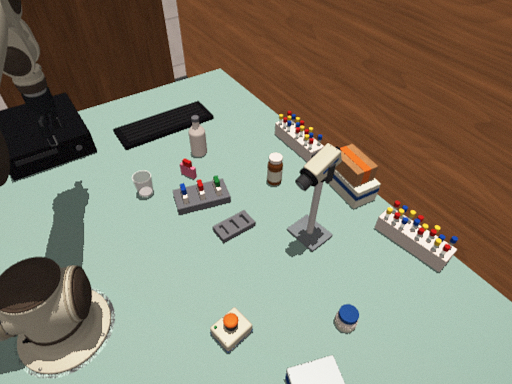

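```bash
cat > h.py <<'E'
from workcell import bot, camera, camera_model, ticket
import cv2,numpy as np
from scipy.spatial.transform import Rotation as R
np.set_printoptions(precision=4,suppress=True)
def cam(n):
    m=camera_model(n)
    if n!="wrist": return m["K"],m["pose"]
    o=bot.get_obs(); T=np.eye(4); T[:3,:3]=R.from_euler("xyz",o["tcp_rot"],degrees=True).as_matrix(); T[:3,3]=o["ee_pos"]
    return m["K"],T@m["T_tool_cam"]
def ray(c,p):
    K,P=c; return P[:3,3],P[:3,:3]@np.linalg.inv(K)@[p[0],p[1],1]
def plane(c,p,z):
    o,d=ray(c,p); return o+d*(z-o[2])/d[2]
def tri(a,p,b,q):
    o1,d1=ray(a,p);o2,d2=ray(b,q); d1=d1/np.linalg.norm(d1);d2=d2/np.linalg.norm(d2)
    s=np.linalg.lstsq(np.c_[d1,-d2],o2-o1,rcond=None)[0]; x,y=o1+s[0]*d1,o2+s[1]*d2
    return (x+y)/2,np.linalg.norm(x-y)
def proj(c,X):
    K,P=c; v=K@(P[:3,:3].T@(np.asarray(X)-P[:3,3])); return v[:2]/v[2]
def blobs(im,lo,hi,amin=8):
    m=cv2.inRange(cv2.cvtColor(im,cv2.COLOR_BGR2HSV),np.array(lo),np.array(hi))
    n,_,st,ce=cv2.connectedComponentsWithStats(m)
    return [(ce[i].round(1),st[i]) for i in range(1,n) if st[i][4]>=amin]
E
python3 - <<'E'
from h import *
C={n:cam(n) for n in("scene","side")}
for n in C:
    im=cv2.imread(f"pics/{n}0.png"); print(n)
    for nm,lo,hi in(("orange",(5,200,150),(14,255,255)),("red",(0,180,100),(4,255,255)),("blue",(105,150,80),(125,255,255)),("green",(45,120,60),(75,255,255))):
        print(nm,[(b[0].tolist(),b[1].tolist(),plane(C[n],b[0],.075 if nm!="orange" else .082)[:2].round(3).tolist()) for b in blobs(im,lo,hi,12)])
a=cv2.imread("pics/scene0.png")[160:310,150:300]; b=cv2.imread("pics/side0.png")[130:260,270:400]
cv2.imwrite("pics/crop1.png",np.hstack([cv2.resize(a,(400,400),interpolation=cv2.INTER_CUBIC),cv2.resize(b,(400,400),interpolation=cv2.INTER_CUBIC)]))
E
```

```text
scene
orange [([216.3, 173.0], [212, 170, 9, 7, 43], [0.38, -0.259]), ([167.3, 350.7], [137, 329, 61, 45, 999], [1.011, -0.041])]
red [([335.8, 246.5], [331, 243, 11, 8, 57], [0.541, 0.224]), ([382.8, 269.7], [378, 267, 11, 7, 69], [0.571, 0.363]), ([33.9, 286.5], [31, 284, 7, 7, 30], [1.006, -0.454]), ([63.1, 294.3], [60, 292, 7, 7, 27], [0.992, -0.368]), ([47.0, 298.8], [44, 296, 7, 8, 37], [1.019, -0.394]), ([93.3, 302.6], [91, 300, 6, 7, 31], [0.98, -0.282]), ([61.3, 312.0], [59, 309, 6, 8, 35], [1.032, -0.333]), ([92.5, 321.0], [90, 317, 6, 9, 39], [1.02, -0.247])]
blue [([135.8, 212.2], [129, 207, 15, 11, 131], [0.666, -0.396]), ([345.6, 235.3], [341, 231, 10, 10, 56], [0.484, 0.239]), ([37.6, 296.0], [35, 293, 6, 8, 31], [1.023, -0.422]), ([83.1, 299.7], [80, 297, 7, 7, 35], [0.984, -0.311]), ([20.9, 301.0], [18, 298, 7, 8, 37], [1.05, -0.448]), ([67.2, 304.4], [64, 301, 7, 8, 35], [1.01, -0.336]), ([81.8, 318.5], [79, 315, 7, 8, 37], [1.025, -0.275])]
green [([326.0, 259.3], [321, 255, 11, 11, 69], [0.601, 0.21])]
side
orange [([355.1, 158.6], [340, 146, 31, 26, 198], [1.09, 
[... 465 characters left out ...]
1]), ([432.9, 231.2], [431, 229, 5, 6, 23], [1.052, -0.365]), ([447.0, 246.8], [445, 245, 5, 5, 21], [1.038, -0.427])]
blue [([297.4, 124.2], [296, 123, 4, 4, 13], [1.053, 0.316]), ([319.5, 136.5], [318, 135, 4, 5, 15], [1.075, 0.201]), ([182.7, 187.9], [180, 184, 6, 10, 36], [0.485, 0.239]), ([404.9, 207.7], [403, 206, 5, 6, 18], [1.057, -0.249]), ([404.9, 219.4], [403, 218, 5, 4, 17], [1.017, -0.283]), ([416.6, 220.8], [414, 219, 6, 5, 23], [1.044, -0.308]), ([441.8, 236.7], [439, 235, 6, 5, 22], [1.057, -0.394]), ([454.3, 238.6], [452, 236, 6, 7, 26], [1.083, -0.42]), ([348.7, 313.4], [339, 305, 20, 18, 276], [0.639, -0.418])]
green [([216.2, 179.4], [214, 176, 6, 9, 30], [0.603, 0.212])]
```

View pics/crop1.png

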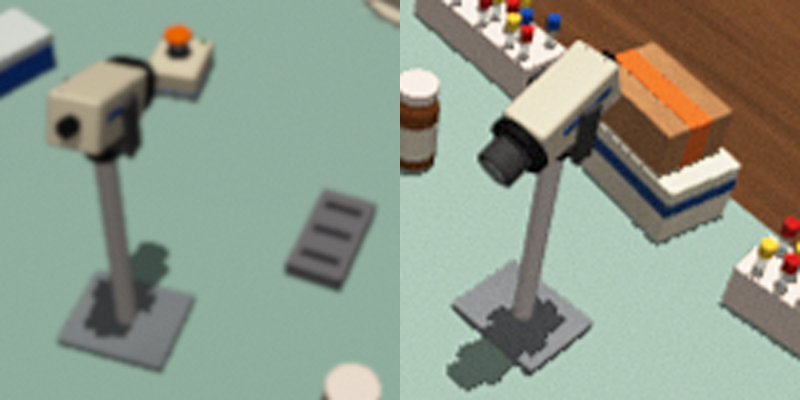

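```bash
python3 - <<'E'
from h import *
C={n:cam(n) for n in("scene","side")}
S=np.array([(105,272),(195,297),(163,370),(58,340)])*150/400+[150,160]
D=np.array([(115,262),(192,322),(135,372),(53,305)])*130/400+[270,130]
for n,Q in(("scene",S),("side",D)):
    P=np.array([plane(C[n],q,.01) for q in Q]); print(n,P[:,:2].tolist(),P.mean(0)); e=np.roll(P,-1,0)-P; print(np.linalg.norm(e,axis=1),np.degrees(np.arctan2(e[:,1],e[:,0])))
# head top-face corners seen in both: scene crop ; side crop
s=lambda x,y:np.array([x,y])*150/400+[150,160]; d=lambda x,y:np.array([x-400,y])*130/400+[270,130]
for nm,a,b in(("rear left top",(50,97),(619,75)),("rear right top",(106,92),(578,42)),):
    print(nm,tri(C["scene"],s(*a),C["side"],d(*b)))
o,v=ray(C["side"],d(493,165)); print("glass ray",[ (z,(o+v*(z-o[2])/v[2])[:2].round(3).tolist()) for z in(.26,.27,.28,.29,.30)])
E
```

```text
scene [[0.7255633080241256, -0.16773834196353943], [0.7146204076721675, -0.05933962881005794], [0.8114647916220892, -0.04565937037691087], [0.8249264225882724, -0.16410212768327026]] [ 0.7691 -0.1092  0.01  ]
[0.1089 0.0978 0.1192 0.0994] [  95.7645    8.0404  -83.5159 -177.9042]
side [[0.8081655078050675, -0.05669758319924645], [0.8228325290317249, -0.16896732290519062], [0.728684871757341, -0.18524904045086382], [0.7116937279465605, -0.06738228547952496]] [ 0.7678 -0.1196  0.01  ]
[0.1132 0.0955 0.1191 0.0971] [ -82.557  -170.1884   98.203     6.32  ]
rear left top (array([ 0.8061, -0.1366,  0.3395]), np.float64(0.005423819940372845))
rear right top (array([ 0.7942, -0.0906,  0.3515]), np.float64(0.009808668174127132))
glass ray [(0.26, [0.703, -0.107]), (0.27, [0.696, -0.114]), (0.28, [0.688, -0.122]), (0.29, [0.681, -0.129]), (0.3, [0.674, -0.137])]
```

```bash
cat >> h.py <<'E'
def go(X,yaw=None):
    o=bot.get_obs(); M=R.from_euler("xyz",o["tcp_rot"],degrees=True).as_matrix()
    d=M.T@(np.asarray(X)-o["ee_pos"])*1000; t=0 if yaw is None else -((yaw-o["tcp_rot"][2]+180)%360-180)
    print("t",o["time"],"shift",d.round(1),"turn",round(t,1),"rows>=",max(np.linalg.norm(d)/62.5,abs(t)/10.7).round(1))
E
python3 -c "
from h import *
go([.375,-.262,.22],187)"
```

```text
t 0.15 shift [-442.9 -664.4   11.4] turn -27.4 rows>= 12.8
```

>>> {"method": "send_rows", "body": {"targets": "-40 -60 10 -5 0;-80 -120 10 -10 0;-120 -180 10 -15 0;-155 -235 10 -20 0;-190 -285 10 -27 0;-225 -335 10 -27 0;-260 -390 10 -27 0;-295 -440 10 -27 0;-330 -495 10 -27 0;-365 -550 10 -27 0;-400 -600 10 -27 0;-425 -640 10 -27 0;-443 -664 11 -27 0;-443 -664 11 -27 0;-443 -664 11 -27 0;-443 -664 11 -27 0"}}

```text
time: 2.15
ee_pos: [0.3752, -0.2606, 0.2206]
tcp_rot: [-180.0, 0.0, -173.4]
wrist_force: [0.1, -0.8, -0.3]
opening: 0.0855
grasp_force: 0.0
```

```bash
python3 - <<'E'
from h import *
o=bot.get_obs(); print(o["time"],o["q"],o["ee_pos"],o["tcp_rot"])
c=cam("wrist"); im=camera("wrist"); cv2.imwrite("pics/w1.png",im)
for b in blobs(im,(5,200,120),(14,255,255),60): print(b[0],b[1].tolist(),plane(c,b[0],.085))
print(proj(c,[.375,-.262,.085]))
E
```

```text
2.15 [-34.786   -7.9555  -3.7676  94.1578   0.006  -41.4078] [ 0.3752 -0.2606  0.2206] [-179.9847    0.0265 -173.3782]
[253.3 175.1] [235, 157, 37, 37, 962] [ 0.3681 -0.2623  0.085 ]
[252.7644 182.0135]
```

View pics/w1.png

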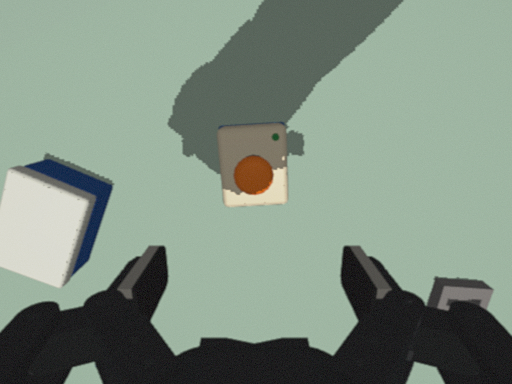

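```bash
python3 -c "
from h import *
go([.369,-.263,.100])
go([.369,-.263,.072])"
```

```text
t 2.2 shift [  6.6  -1.6 120.7] turn 0 rows>= 1.9
t 2.2 shift [  6.7  -1.6 148.7] turn 0 rows>= 2.4
```

>>> {"method": "send_rows", "body": {"targets": "6 -2 40 0 255;6 -2 80 0 255;6 -2 110 0 255;6 -2 120 0 255;6 -2 120 0 255;6 -2 130 0 255;6 -2 136 0 255;6 -2 142 0 255;6 -2 148 0 255;6 -2 148 0 255;6 -2 148 0 255;6 -2 148 0 255"}}

```text
time: 3.7
ee_pos: [0.3699, -0.2644, 0.0727]
tcp_rot: [-180.0, 0.0, -173.4]
wrist_force: [0.6, 0.7, 5.7]
opening: -0.0002
grasp_force: 2.8
```

>>> {"method": "send_rows", "body": {"targets": "0 0 1 0 255;0 0 2 0 255;0 0 2 0 255"}}

```text
time: 4.08
ee_pos: [0.37, -0.2645, 0.0723]
tcp_rot: [-179.9, 0.1, -173.4]
wrist_force: [-5.3, 3.7, 20.4]
opening: 0.0
grasp_force: 10.0
```

```bash
python3 -c "
from h import *
go([.61,-.21,.45],187)
go([.61,-.04,.45],187)"
```

```text
t 4.075 shift [-245.3   26.2 -377.3] turn -0.4 rows>= 7.2
t 4.075 shift [-264.8  195.1 -377.5] turn -0.4 rows>= 8.0
```

>>> {"method": "send_rows", "body": {"targets": "0 0 -30 0 255;0 0 -80 0 255;0 0 -140 0 200;0 0 -200 0 100;-40 0 -250 0 0;-80 10 -300 0 0;-120 20 -350 0 0;-170 26 -377 0 0;-220 26 -377 0 0;-245 26 -377 0 0;-245 26 -377 0 0;-245 26 -377 0 0;-245 26 -377 0 0"}}

```text
time: 5.7
ee_pos: [0.5584, -0.1934, 0.4415]
tcp_rot: [179.3, -1.4, -173.5]
wrist_force: [-0.6, -0.2, 0.4]
opening: 0.0857
grasp_force: 0.0
```

```bash
python3 - <<'E'
from h import *
import pickle
o=bot.get_obs(); print(o["time"],o["ee_pos"],o["tcp_rot"],o["wrist_force"])
c=cam("wrist"); im=camera("wrist"); cv2.imwrite("pics/w2.png",im); pickle.dump(c,open("c2.pkl","wb"))
print(proj(c,[.687,-.123,.28]))
E
```

```text
5.7 [ 0.5584 -0.1934  0.4415] [ 179.3217   -1.4344 -173.4815] [-0.5671 -0.2423  0.372 ]
[299.4115 291.6248]
```

>>> {"method": "send_rows", "body": {"targets": "-5 40 0 0 0;-10 80 0 0 0;-15 120 0 0 0;-20 160 0 0 0;-20 169 0 0 0;-20 169 0 0 0;-20 169 0 0 0;-20 169 0 0 0"}}

```text
time: 6.75
ee_pos: [0.5601, -0.0239, 0.4412]
tcp_rot: [179.2, -1.6, -173.5]
wrist_force: [0.7, 0.6, 0.5]
opening: 0.0853
grasp_force: 0.0
```

```bash
python3 - <<'E'
from h import *
import pickle
o=bot.get_obs(); print(o["time"],o["ee_pos"],o["tcp_rot"])
c=cam("wrist"); im=camera("wrist"); cv2.imwrite("pics/w3.png",im); pickle.dump(c,open("c3.pkl","wb"))
p3=proj(c,[.7,-.12,.30]); p2=proj(pickle.load(open("c2.pkl","rb")),[.7,-.12,.30]); print(p2,p3)
out=[]
for n,p in(("w2",p2),("w3",p3)):
    x0=int(np.clip(p[0]-100,0,312)); y0=int(np.clip(p[1]-130,0,184)); print(n,x0,y0)
    a=cv2.imread(f"pics/{n}.png")[y0:y0+200,x0:x0+200]; out.append(cv2.resize(a,(400,400),interpolation=cv2.INTER_CUBIC))
cv2.imwrite("pics/crop2.png",np.hstack(out))
E
```

```text
6.75 [ 0.5601 -0.0239  0.4412] [ 179.2391   -1.6004 -173.5151]
[303.0858 312.3871] [151.1385 298.2843]
w2 203 182
w3 51 168
```

View pics/crop2.png

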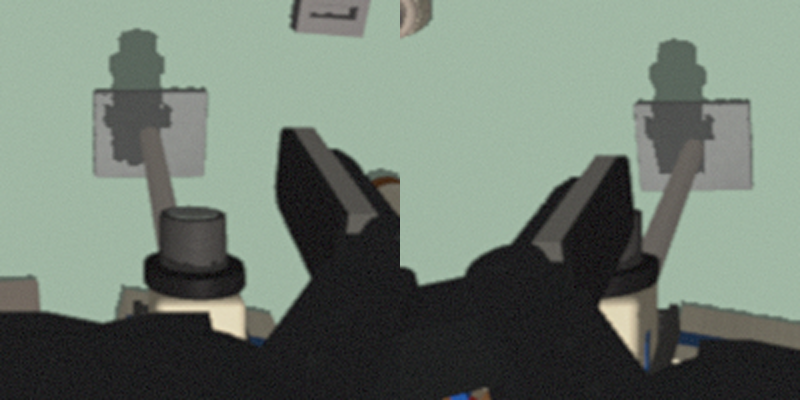

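```bash
python3 - <<'E'
from h import *
import pickle
c2=pickle.load(open("c2.pkl","rb")); c3=pickle.load(open("c3.pkl","rb")); s=cam("side")
f=lambda x,y:np.array([x,y])/2+[203,182]; g=lambda x,y:np.array([x-400,y])/2+[51,168]; d=lambda x,y:np.array([x-400,y])*130/400+[270,130]
for w in((194,210),(194,214)):
  for b in((491,164),(495,166)):
    L,e=tri(c2,f(*w),s,d(*b)); print("lens",L,e,"a",np.arcsin((.31-L[2])/.09))
print("ring",tri(c2,f(195,262),s,d(518,142)))
for c,q in((c2,[f(95,177),f(93,90),f(208,92),f(207,177)]),(c3,[g(640,188),g(635,100),g(750,100),g(753,189)])):
    P=np.array([plane(c,p,.01) for p in q]); e=np.diff(P,axis=0); print(P.mean(0),np.linalg.norm(e,axis=1),np.degrees(np.arctan2(e[:,1],e[:,0])))
E
```

```text
lens [ 0.6798 -0.125   0.2863] 0.005254550477624603 a 0.26644690964201845
lens [ 0.6861 -0.1229  0.278 ] 0.007075610757720609 a 0.3630064721970499
lens [ 0.6816 -0.1244  0.2857] 0.0030992553250546715 a 0.2734702430335645
lens [ 0.688  -0.1222  0.2773] 0.004860010030829625 a 0.37184072017344383
ring (array([ 0.714 , -0.1193,  0.289 ]), np.float64(0.007393087925014344))
[ 0.7671 -0.1121  0.01  ] [0.1014 0.1198 0.0995] [-172.4983   95.1461    8.6723]
[ 0.7647 -0.1123  0.01  ] [0.1001 0.1176 0.1016] [-174.9028   96.1749    6.8344]
```

```bash
python3 - <<'E'
from h import *
a=cv2.imread("pics/side0.png")[135:195,290:350]; b=cv2.imread("pics/scene0.png")[170:230,160:220]
cv2.imwrite("pics/crop3.png",np.hstack([cv2.resize(a,(400,400),interpolation=cv2.INTER_CUBIC),cv2.resize(b,(400,400),interpolation=cv2.INTER_CUBIC)]))
E
```

```text
(no output)
```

View pics/crop3.png

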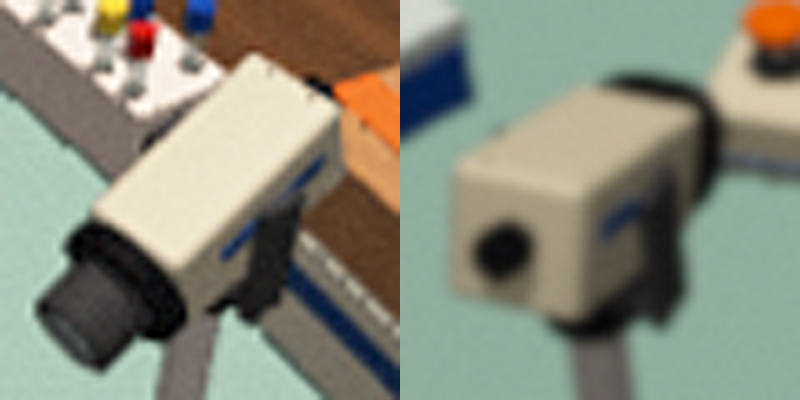

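```bash
python3 - <<'E'
from h import *
import pickle
s,c=cam("side"),cam("scene")
S=np.array([(97,205),(250,55),(340,112),(178,265)])*.15+[290,135]
D=np.array([(300,105),(185,188),(55,165),(190,85)])*.15+[160,170]
P=[tri(s,a,c,b) for a,b in zip(S,D)]
for p in P: print(p)
X=np.array([p[0] for p in P])
for i,j in((0,1),(3,2),(0,3),(1,2)):
    v=X[j]-X[i]; print(i,j,np.linalg.norm(v),"yaw",np.degrees(np.arctan2(v[1],v[0])),"pitch",np.arcsin(v[2]/np.linalg.norm(v)))
# edge plane + known yaw -> pitch
yw=np.radians(6.5)
for cc,Q,(i,j) in((s,S,(0,1)),(s,S,(3,2)),(c,D,(0,1)),(c,D,(3,2))):
    n=np.cross(ray(cc,Q[i])[1],ray(cc,Q[j])[1]); print("a",np.arctan(-(n[0]*np.cos(yw)+n[1]*np.sin(yw))/n[2]))
c2=pickle.load(open("c2.pkl","rb"))
print(tri(c2,np.array([194,213])/2+[203,182],s,np.array([69,337])*.15+[290,135]))
E
```

```text
(array([ 0.7138, -0.0986,  0.316 ]), np.float64(0.005453070023801915))
(array([ 0.8006, -0.0882,  0.3475]), np.float64(0.0027541275856131343))
(array([ 0.8073, -0.1346,  0.3461]), np.float64(0.0030264656384377305))
(array([ 0.7189, -0.1426,  0.3143]), np.float64(0.0061231983867017685))
0 1 0.09290239123071901 yaw 6.886635884091989 pitch 0.3457629142609248
3 2 0.09431332336022587 yaw 5.148823487829334 pitch 0.3436339211471521
0 3 0.044259413838354626 yaw -83.37206610625803 pitch -0.037259004077706444
1 2 0.04695505955990559 yaw -81.70359137165582 pitch -0.028956751712898784
a 0.38374581155357357
a 0.3330087326525778
a 0.34607797375277005
a 0.36758463777744066
(array([ 0.6905, -0.1202,  0.2696]), np.float64(0.0017096974989520698))
```

```bash
python3 -c "
from h import *
go([.543,.2235,.21],166.6)"
```

```text
t 6.8 shift [-17.4 244.5 234. ] turn 19.9 rows>= 5.4
```

>>> {"method": "send_rows", "body": {"targets": "-5 50 0 4 0;-10 100 30 8 0;-15 150 80 12 0;-17 200 130 16 0;-17 230 180 20 0;-17 244 220 20 0;-17 244 234 20 0;-17 244 234 20 0;-17 244 234 20 0;-17 244 234 20 0"}}

```text
time: 8.05
ee_pos: [0.5432, 0.2234, 0.212]
tcp_rot: [179.7, -1.6, 166.5]
wrist_force: [0.0, 0.2, 0.4]
opening: 0.0853
grasp_force: 0.0
```

```bash
python3 - <<'E'
from h import *
o=bot.get_obs(); print(o["time"],o["q"],o["ee_pos"],o["tcp_rot"])
c=cam("wrist"); im=camera("wrist"); cv2.imwrite("pics/w4.png",im)
for nm,lo,hi in(("red",(0,150,60),(4,255,255)),("blue",(105,150,60),(125,255,255)),("green",(45,120,40),(80,255,255))):
    for b in blobs(im,lo,hi,60): print(nm,b[0],b[1].tolist(),plane(c,b[0],.083))
E
```

```text
8.05 [21.7927 11.0808 14.7134 94.8175  1.1606 35.282 ] [0.5432 0.2234 0.212 ] [179.7371  -1.6376 166.5024]
red [396.6 166.4] [375, 151, 44, 33, 797] [0.5543 0.3578 0.083 ]
red [255.5 183.3] [239, 174, 34, 20, 621] [0.5392 0.2263 0.083 ]
blue [257.1 121. ] [240, 113, 35, 17, 588] [0.4839 0.2409 0.083 ]
green [255.  239.6] [239, 229, 33, 21, 620] [0.5952 0.2124 0.083 ]
```

View pics/w4.png

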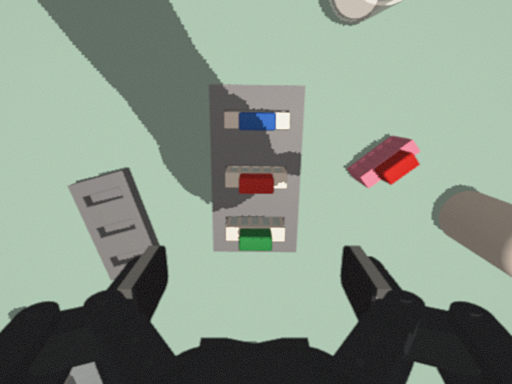

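```bash
python3 -c "
from h import *
go([.541,.2255,.10],166.2)
go([.541,.2255,.062],166.2)"
```

```text
t 8.1 shift [ -0.8   1.  111.7] turn 0.3 rows>= 1.8
t 8.1 shift [ -1.9   0.8 149.7] turn 0.3 rows>= 2.4
```

>>> {"method": "send_rows", "body": {"targets": "-1 1 50 0 0;-1 1 90 0 0;-1 1 112 0 0;-1 1 125 0 0;-2 1 138 0 0;-2 1 150 0 0;-2 1 150 0 0;-2 1 150 0 100;-2 1 150 0 180;-2 1 150 0 255;-2 1 150 0 255;-2 1 150 0 255;-2 1 150 0 255;-2 1 150 0 255", "newtons": 20}}

```text
time: 9.85
ee_pos: [0.5404, 0.226, 0.0606]
tcp_rot: [179.8, -1.7, 166.6]
wrist_force: [0.3, -0.5, 4.9]
opening: 0.0335
grasp_force: 25.8
```

>>> {"method": "send_rows", "body": {"targets": "0 0 -5 0 255;0 0 -10 0 255;0 0 -14 0 255;0 0 -14 0 255;0 0 -14 0 255"}}

```text
time: 10.48
ee_pos: [0.5404, 0.2257, 0.074]
tcp_rot: [179.8, -1.8, 166.6]
wrist_force: [0.8, 0.0, -0.6]
opening: 0.0335
grasp_force: 25.1
```

>>> {"method": "send_rows", "body": {"targets": "3 0 0 0 255;6 0 0 0 255;9 0 0 0 255;12 0 0 0 255;15 0 0 0 255;18 0 0 0 255;20 0 0 0 255;22 0 0 0 255;22 0 0 0 255;22 0 0 0 255"}}

```text
time: 11.72
ee_pos: [0.519, 0.2308, 0.0749]
tcp_rot: [179.8, -1.8, 166.6]
wrist_force: [2.8, -0.1, 0.1]
opening: 0.0336
grasp_force: 24.6
```

```bash
python3 - <<'E'
from h import *
o=bot.get_obs(); print(o["time"],o["ee_pos"],o["tcp_rot"])
c=cam("wrist"); cv2.imwrite("pics/w5.png",camera("wrist")); cv2.imwrite("pics/s5.png",camera("side"))
p=proj(cam("side"),[.53,.22,.06]).astype(int); print(p)
a=cv2.imread("pics/s5.png")[p[1]-35:p[1]+35,p[0]-35:p[0]+35]
cv2.imwrite("pics/v5.png",np.hstack([cv2.imread("pics/w5.png")[100:300,150:350].repeat(2,0).repeat(2,1),cv2.resize(a,(400,400),interpolation=cv2.INTER_CUBIC)]))
E
```

```text
11.725 [0.519  0.2308 0.0749] [179.8311  -1.7849 166.563 ]
[197 189]
```

View pics/v5.png

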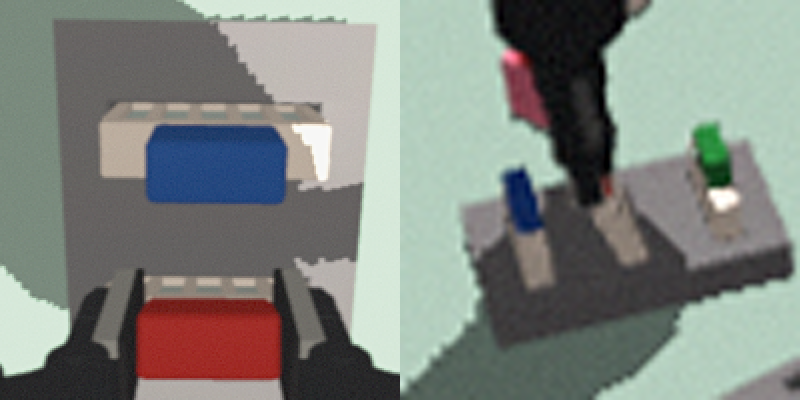

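>>> {"method": "send_rows", "body": {"targets": "22 0 0 0 255;22 0 -10 0 255;22 0 -20 0 255;22 0 -40 0 255;22 0 -70 0 255;22 0 -110 0 255;22 0 -150 0 255;22 0 -180 0 255;22 0 -185 0 255;22 0 -185 0 255;22 0 -185 0 255", "newtons": 60}}

```text
time: 13.2
ee_pos: [0.5028, 0.2339, 0.259]
tcp_rot: [179.9, -1.9, 166.6]
wrist_force: [-1.3, -0.0, -0.8]
opening: 0.0329
grasp_force: 60.7
```

```bash
python3 - <<'E'
from h import *
im=camera("side"); cv2.imwrite("pics/s6.png",im); s=cam("side")
i2=camera("scene"); cv2.imwrite("pics/c6.png",i2); c=cam("scene")
w=camera("wrist"); cv2.imwrite("pics/w6.png",w); cw=cam("wrist")
for nm,lo,hi in(("blue",(105,150,60),(125,255,255)),("green",(45,120,40),(80,255,255)),("red",(0,150,60),(4,255,255))):
    for q,cc,n in((im,s,"side"),(i2,c,"scene"),(w,cw,"wrist")):
        for b in blobs(q,lo,hi,12):
            X=plane(cc,b[0],.075)
            if nm=="red" or np.hypot(X[0]-.54,X[1]-.225)<.1: print(nm,n,b[0],b[1].tolist(),X[:2]) if X[0]<.95 else 0
def crop(q,cc,r):
    p=proj(cc,[.51,.232,.25]).astype(int); x,y=p[0]-r,max(0,p[1]-r); print(x,y); return cv2.resize(q[y:y+2*r,x:x+2*r],(400,400),interpolation=cv2.INTER_CUBIC)
cv2.imwrite("pics/v6.png",np.hstack([crop(im,s,40),crop(i2,c,40)]))
E
```

```text
blue side [183.4 188.7] [181, 184, 6, 10, 43] [0.4849 0.2342]
blue scene [345.2 236.3] [341, 232, 10, 10, 62] [0.4889 0.2393]
blue wrist [255.7 159.1] [241, 152, 30, 16, 424] [0.4847 0.2406]
green side [216.4 180.8] [214, 176, 6, 11, 42] [0.5997 0.2058]
green scene [325.9 259.4] [321, 254, 12, 12, 91] [0.601  0.2103]
green wrist [254.3 252.6] [242, 247, 26, 12, 295] [0.5953 0.2126]
red side [186.6 162.5] [183, 159, 9, 8, 50] [0.5564 0.3517]
red scene [352.5 189.5] [347, 183, 13, 13, 103] [0.2549 0.2106]
red scene [382.6 269.2] [377, 266, 13, 8, 84] [0.5695 0.3624]
red wrist [373.1 194.8] [356, 181, 35, 29, 532] [0.5562 0.3623]
red wrist [254. 276.] [218, 259, 72, 34, 2294] [0.6262 0.2048]
143 106
312 155
```

View pics/v6.png

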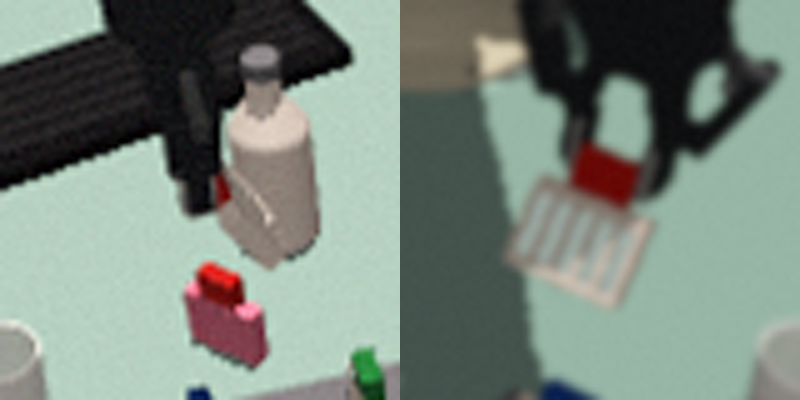

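```bash
cat >> h.py <<'E'
def lean(c,top,bot_,off=0):
    "points in the tool x-z plane (mm, tool frame) where rays of the strip's top/bottom mid meet y=off"
    o=bot.get_obs(); M=R.from_euler("xyz",o["tcp_rot"],degrees=True).as_matrix(); r=[]
    for p in(top,bot_):
        q,d=ray(c,p); q=M.T@(q-o["ee_pos"]); d=M.T@d; r.append((q+d*(off-q[1])/d[1])*1000)
    v=r[0]-r[1]; Z=M@v; print("tool pts",r[0].round(1),r[1].round(1),"len",np.linalg.norm(v).round(1),"lean rad(tool)",np.arctan2(v[0],-v[2]).round(3),"world",np.arctan2(np.hypot(Z[0],Z[1]),Z[2]).round(3))
E
python3 - <<'E'
from h import *
c=cam("scene"); f=lambda x,y:np.array([x,y])*.2+[312,155]
lean(c,f(197.5,200),f(163.5,281.5))
lean(c,f(140,178),f(105,258),-.032); lean(c,f(255,222),f(222,305),.032)
w=cv2.imread("pics/w6.png"); m=cv2.inRange(cv2.cvtColor(w,cv2.COLOR_BGR2HSV),(0,150,60),(4,255,255))
print([ (r,m[r].nonzero()[0][[0,-1]].tolist()) for r in range(256,296,3) if m[r,200:300].any()])
g=w[250:384,254]; print([(250+i,g[i].tolist()) for i in range(0,134,4)])
E
```

```text
tool pts [-16.9   0.    2.3] [-41.6   0.   42.9] len 47.5 lean rad(tool) 0.545 world 0.513
tool pts [-20.5 -32.    1.1] [-48.4 -32.   38.7] len 46.8 lean rad(tool) 0.64 world 0.608
tool pts [-16.2  32.    1.1] [-36.6  32.   45.5] len 48.8 lean rad(tool) 0.43 world 0.398
[(259, [221, 287]), (262, [219, 288]), (265, [219, 289]), (268, [219, 289]), (271, [219, 289]), (274, [219, 288]), (277, [219, 288]), (280, [219, 288]), (283, [219, 289]), (286, [219, 289]), (289, [218, 289]), (292, [222, 287])]
[(250, [41, 75, 31]), (254, [72, 143, 55]), (258, [69, 134, 77]), (262, [25, 31, 132]), (266, [31, 33, 136]), (270, [23, 27, 136]), (274, [26, 31, 135]), (278, [33, 41, 140]), (282, [28, 33, 137]), (286, [33, 37, 139]), (290, [37, 37, 139]), (294, [178, 200, 176]), (298, [193, 214, 188]), (302, [193, 214, 189]), (306, [189, 212, 186]), (310, [189, 212, 186]), (314, [192, 214, 187]), (318, [190, 213, 185]), (322, [191, 213, 187]), (326, [192, 213, 186]), (330, [192, 212, 187]), (334, [190, 211, 185]), (338, [191, 213, 186]), (342, [124, 139, 122]), (346, [35, 33, 34]), (350, [37, 33, 37]), (354, [29, 29, 20]), (358, [36, 35, 35]), (362, [36, 35, 35]), (366, [34, 30, 29]), (370, [36, 37, 37]), (374, [36, 35, 36]), (378, [37, 33, 37]), (382, [31, 34, 30])]
```

```bash
python3 - <<'E'
from h import *
T=np.eye(4); T[:3,:3]=R.from_euler("xyz",[179.7371,-1.6376,166.5024],degrees=True).as_matrix(); T[:3,3]=[.5432,.2234,.212]
m=camera_model("wrist"); c4=(m["K"],T@m["T_tool_cam"])
im=cv2.imread("pics/w4.png"); g=im[70:110,275]; print([(70+i,int(g[i].mean())) for i in range(0,40,2)])
print("end edge",plane(c4,(256,85.5),.03),"far end",plane(c4,(254,251),.03))
u=np.array([np.cos(np.radians(166.5)),np.sin(np.radians(166.5))])
red=np.array([.541,.2255]); e=red+.095*u; print("end by red",e)
for k in(.060,.040,.0253): 
    p=e+k*u; go([p[0],p[1],.12]); go([p[0],p[1],.0635])
E
```

```text
[(70, 186), (72, 184), (74, 184), (76, 186), (78, 185), (80, 186), (82, 184), (84, 181), (86, 152), (88, 156), (90, 154), (92, 157), (94, 156), (96, 156), (98, 156), (100, 155), (102, 156), (104, 154), (106, 156), (108, 159)]
end edge [0.451  0.2484 0.03  ] far end [0.6331 0.2026 0.03  ]
end by red [0.4486 0.2477]
t 13.35 shift [111.4   0.5 143.2] turn 0 rows>= 2.9
t 13.35 shift [109.6   0.3 199.6] turn 0 rows>= 3.6
t 13.35 shift [ 91.4   0.4 142.5] turn 0 rows>= 2.7
t 13.35 shift [ 89.6   0.3 199. ] turn 0 rows>= 3.5
t 13.35 shift [ 76.7   0.4 142.1] turn 0 rows>= 2.6
t 13.35 shift [ 74.9   0.3 198.5] turn 0 rows>= 3.4
```

>>> {"method": "send_rows", "body": {"targets": "30 0 0 0 255;70 0 0 0 255;105 0 0 0 255;111 0 30 0 255;111 0 70 0 255;111 0 110 0 255;110 0 140 0 255;110 0 165 0 255;110 0 185 0 255;110 0 199 0 255;110 0 199 0 255;110 0 199 0 255", "newtons": 20}}

```text
time: 14.85
ee_pos: [0.3907, 0.2619, 0.0657]
tcp_rot: [179.8, -1.7, 166.6]
wrist_force: [-0.7, -0.7, -0.0]
opening: 0.0326
grasp_force: 60.7
```

>>> {"method": "send_rows", "body": {"targets": "-4 0 0 0 255;-8 0 0 0 255;-12 0 0 0 255;-15 0 0 0 255;-18 0 0 0 255;-18 0 0 0 255;-18 0 0 0 255"}}

```text
time: 15.72
ee_pos: [0.4058, 0.2582, 0.0644]
tcp_rot: [179.8, -2.1, 166.6]
wrist_force: [-12.2, 4.6, 5.3]
opening: 0.0331
grasp_force: 62.2
```

```bash
cat >> h.py <<'E'
def tab(name):
    w=camera("wrist"); cv2.imwrite(f"pics/{name}.png",w); h=cv2.cvtColor(w,cv2.COLOR_BGR2HSV)
    m=cv2.inRange(h,(0,150,50),(5,255,255)); n,l,st,ce=cv2.connectedComponentsWithStats(m); i=[k for k in range(1,n) if st[k][4]>800]
    for k in i: print("red",st[k].tolist(),ce[k].round(1))
    print("row V@254:",[(r,w[r,254].tolist()) for r in range(st[i[0]][1]-16,st[i[0]][1]+st[i[0]][3]+10,4)] if i else 0)
E
python3 -c "
from h import *
o=bot.get_obs(); print(o['ee_pos'],o['wrist_force'],o['opening'])
tab('w7')"
```

```text
[0.4058 0.2582 0.0644] [-12.2298   4.5635   5.3004] 0.03308847153404536
red [218, 258, 73, 35, 2368] [254.1 275.4]
row V@254: [(242, [121, 131, 115]), (246, [120, 133, 118]), (250, [120, 132, 116]), (254, [118, 130, 113]), (258, [75, 84, 115]), (262, [33, 35, 145]), (266, [41, 42, 152]), (270, [38, 40, 152]), (274, [37, 43, 152]), (278, [34, 41, 152]), (282, [34, 39, 153]), (286, [35, 41, 154]), (290, [34, 36, 148]), (294, [151, 153, 163]), (298, [159, 164, 169]), (302, [159, 161, 168])]
```

>>> {"method": "send_rows", "body": {"targets": "-2 0 0 0 255;-4 0 0 0 255;-6 0 0 0 255;-8 0 0 0 255;-8 0 0 0 255;-8 0 0 0 255", "newtons": 25}}

```text
time: 16.52
ee_pos: [0.4136, 0.2561, 0.0642]
tcp_rot: [179.8, -2.1, 166.6]
wrist_force: [-11.9, 3.8, 5.8]
opening: 0.0325
grasp_force: 64.8
```

```bash
python3 -c "
from h import *
o=bot.get_obs(); print(o['ee_pos'],o['wrist_force'],o['opening'],o['tcp_rot'])
tab('w8')"
```

```text
[0.4136 0.2561 0.0642] [-11.9068   3.8136   5.8073] 0.0325233776282408 [179.7995  -2.0582 166.6044]
red [218, 253, 72, 38, 2563] [253.8 271.4]
row V@254: [(237, [119, 131, 117]), (241, [121, 132, 116]), (245, [120, 131, 115]), (249, [161, 172, 185]), (253, [46, 53, 115]), (257, [26, 29, 130]), (261, [41, 42, 154]), (265, [36, 41, 153]), (269, [37, 43, 155]), (273, [31, 39, 152]), (277, [39, 43, 153]), (281, [41, 44, 155]), (285, [36, 40, 151]), (289, [33, 36, 139]), (293, [160, 164, 169]), (297, [159, 162, 168])]
```

```bash
python3 - <<'E'
from h import *
from scipy.optimize import fsolve
m=camera_model("wrist"); c=(m["K"],m["T_tool_cam"])
def row(x,z,th,ox): 
    s,k=np.sin(th),np.cos(th); return proj(c,np.array([ox+x*k+z*s,0,-12.5-(-x*s+z*k)])/1000)[1]
for n in("w6","w8"):
    w=cv2.imread(f"pics/{n}.png").astype(int)[:,246:262].mean(1); print(n,[(r,w[r].round().astype(int).tolist()) for r in range(242,264)],[(r,w[r].round().astype(int).tolist()) for r in range(288,296)])
for th in(.3,.34,.38,.42,.46,.5,.54,.58):
    print(th,[(ox,[round(row(x,z,th,ox),1) for x,z in((8,-65),(8,-15),(8,10),(-8,10))]) for ox in(0,-3)])
E
```

```text
w6 [(242, [111, 120, 127]), (243, [116, 126, 137]), (244, [116, 128, 138]), (245, [86, 106, 97]), (246, [51, 81, 49]), (247, [40, 74, 30]), (248, [40, 76, 30]), (249, [41, 76, 32]), (250, [39, 75, 30]), (251, [39, 74, 31]), (252, [41, 78, 31]), (253, [54, 105, 40]), (254, [72, 141, 54]), (255, [83, 163, 63]), (256, [85, 167, 64]), (257, [83, 163, 62]), (258, [69, 134, 77]), (259, [42, 78, 108]), (260, [25, 33, 121]), (261, [27, 29, 127]), (262, [28, 32, 132]), (263, [29, 34, 135])] [(288, [33, 37, 140]), (289, [34, 36, 139]), (290, [33, 36, 137]), (291, [26, 30, 134]), (292, [25, 30, 128]), (293, [97, 108, 137]), (294, [176, 198, 175]), (295, [194, 217, 188])]
w8 [(242, [120, 131, 115]), (243, [120, 130, 115]), (244, [120, 131, 115]), (245, [120, 131, 114]), (246, [118, 130, 118]), (247, [123, 134, 140]), (248, [138, 150, 162]), (249, [146, 159, 172]), (250, [145, 158, 169]), (251, [127, 138, 151]), (252, [90, 98, 132]), (253, [47, 53, 116]), (254, [24, 27, 110]), (255, [25, 30, 111]), (256, [24, 28, 120]), (257, [27, 32, 131]), (258, [33, 37, 141]), (259, [34, 38, 146]), (260, [37, 
[... 945 characters left out ...]
288.2)])]
0.46 [(0, [np.float64(243.9), np.float64(245.0), np.float64(245.8), np.float64(281.7)]), (-3, [np.float64(247.7), np.float64(249.9), np.float64(251.6), np.float64(287.4)])]
0.5 [(0, [np.float64(247.6), np.float64(246.1), np.float64(244.9), np.float64(280.9)]), (-3, [np.float64(251.4), np.float64(251.0), np.float64(250.7), np.float64(286.6)])]
0.54 [(0, [np.float64(251.4), np.float64(247.2), np.float64(244.1), np.float64(280.0)]), (-3, [np.float64(255.1), np.float64(252.2), np.float64(249.9), np.float64(285.7)])]
0.58 [(0, [np.float64(255.1), np.float64(248.4), np.float64(243.3), np.float64(279.1)]), (-3, [np.float64(258.9), np.float64(253.3), np.float64(249.1), np.float64(284.8)])]
```

>>> {"method": "send_rows", "body": {"targets": "-1 0 0 0 255;-2 0 0 0 255;-3 0 0 0 255;-3 0 0 0 255;-3 0 0 0 255;2 0 0 0 255;7 0 0 0 255;12 0 0 0 255;14 0 -30 0 255;16 0 -70 0 255;18 0 -120 0 255;18 0 -170 0 255;18 0 -210 0 255;18 0 -220 0 255;18 0 -220 0 255;18 0 -220 0 255", "newtons": 60}}

```text
time: 18.58
ee_pos: [0.4043, 0.2574, 0.283]
tcp_rot: [179.9, -1.9, 166.6]
wrist_force: [-0.3, 0.4, -0.8]
opening: 0.0324
grasp_force: 64.5
```

```bash
python3 - <<'E'
from h import *
o=bot.get_obs(); print(o['ee_pos'],o['wrist_force'],o['opening'],o['tcp_rot'])
tab('w9')
w=cv2.imread(f"pics/w9.png").astype(int)[:,246:262].mean(1); print([(r,w[r].round().astype(int).tolist()) for r in range(234,260)],[(r,w[r].round().astype(int).tolist()) for r in range(284,294)])
go([.50,-.136,.285],186.5); go([.561,-.136,.251],186.5)
E
```

```text
[0.4043 0.2574 0.283 ] [-0.2539  0.3736 -0.8458] 0.032408891348756325 [179.9218  -1.8569 166.5568]
red [218, 252, 73, 38, 2543] [254.  270.4]
row V@254: [(236, [198, 111, 54]), (240, [195, 104, 44]), (244, [143, 147, 154]), (248, [141, 152, 166]), (252, [37, 38, 106]), (256, [18, 21, 115]), (260, [33, 35, 137]), (264, [31, 37, 137]), (268, [31, 33, 139]), (272, [40, 43, 140]), (276, [37, 42, 140]), (280, [31, 38, 137]), (284, [33, 36, 140]), (288, [27, 27, 129]), (292, [111, 118, 110]), (296, [104, 109, 104])]
[(234, [202, 114, 58]), (235, [200, 112, 58]), (236, [198, 111, 54]), (237, [197, 110, 53]), (238, [197, 108, 52]), (239, [196, 107, 52]), (240, [196, 105, 48]), (241, [192, 104, 50]), (242, [172, 115, 91]), (243, [153, 144, 146]), (244, [144, 148, 155]), (245, [120, 128, 136]), (246, [121, 132, 143]), (247, [129, 141, 152]), (248, [132, 144, 155]), (249, [126, 137, 147]), (250, [106, 115, 126]), (251, [67, 73, 111]), (252, [32, 35, 102]), (253, [21, 24, 99]), (254, [21, 25, 101]), (255, [23, 26, 106]), (256, [23, 27, 116]), (257, [27, 30, 124]), (258, [30, 34, 131]), (259, [33, 38, 136])] [(284, [33, 37, 139]), (285, [34, 38, 139]), (286, [32, 36, 138]), (287, [30, 34, 134]), (288, [24, 28, 128]), (289, [56, 60, 121]), (290, [101, 108, 117]), (291, [111, 119, 116]), (292, [113, 120, 119]), (293, [111, 119, 119])]
t 18.625 shift [-184.4 -360.3   -8.5] turn -19.9 rows>= 6.5
t 18.625 shift [-244.8 -346.2   23.6] turn -19.9 rows>= 6.8
```

>>> {"method": "send_rows", "body": {"targets": "-15 -30 0 -4 255;-35 -70 -5 -8 255;-60 -115 -8 -12 255;-85 -165 -8 -16 255;-110 -215 -8 -20 255;-135 -265 -8 -20 255;-160 -310 -8 -20 255;-180 -345 -8 -20 255;-195 -355 0 -20 255;-210 -352 10 -20 255;-225 -349 18 -20 255;-236 -348 24 -20 255;-240 -348 24 -20 255;-240 -348 24 -20 255;-240 -348 24 -20 255"}}

```text
time: 20.5
ee_pos: [0.5562, -0.1363, 0.2527]
tcp_rot: [179.2, -1.6, -173.4]
wrist_force: [-0.9, 1.1, -0.3]
opening: 0.033
grasp_force: 64.5
```

```bash
python3 - <<'E'
from h import *
o=bot.get_obs(); print(o['time'],o['ee_pos'],o['wrist_force'],o['opening'],o['tcp_rot'],o['grasp_force'])
go([.556,-.1366,.251],186.5)
tab('w10')
w=cv2.imread(f"pics/w10.png").astype(int)[:,246:262].mean(1); print([(r,w[r].round().astype(int).tolist()) for r in range(238,256,2)],[(r,w[r].round().astype(int).tolist()) for r in range(286,292)])
a=camera("side");b=camera("scene"); cv2.imwrite("pics/s10.png",a); cv2.imwrite("pics/c10.png",b)
def crop(q,cc,r):
    p=proj(cc,[.62,-.13,.25]).astype(int); x,y=p[0]-r,max(0,p[1]-r); print(x,y); return cv2.resize(q[y:y+2*r,x:x+2*r],(400,400),interpolation=cv2.INTER_CUBIC)
cv2.imwrite("pics/v10.png",np.hstack([crop(a,cam("side"),50),crop(b,cam("scene"),50)]))
E
```

```text
20.5 [ 0.5562 -0.1363  0.2527] [-0.9333  1.0671 -0.2838] 0.03298497975323648 [ 179.2478   -1.5612 -173.4308] 64.53346967697144
t 20.5 shift [ 0.2 -0.3  1.7] turn 0.1 rows>= 0.0
red [218, 252, 73, 38, 2545] [253.8 270.5]
row V@254: [(236, [129, 144, 126]), (240, [110, 121, 107]), (244, [147, 165, 145]), (248, [140, 150, 162]), (252, [39, 42, 104]), (256, [18, 19, 113]), (260, [34, 35, 134]), (264, [34, 40, 135]), (268, [30, 38, 131]), (272, [25, 32, 130]), (276, [31, 36, 132]), (280, [35, 37, 133]), (284, [27, 34, 131]), (288, [22, 23, 126]), (292, [87, 91, 88]), (296, [86, 89, 87])]
[(238, [137, 152, 133]), (240, [136, 152, 133]), (242, [141, 157, 137]), (244, [138, 153, 136]), (246, [118, 129, 139]), (248, [128, 139, 149]), (250, [102, 111, 122]), (252, [29, 33, 99]), (254, [22, 24, 98])] [(286, [33, 36, 133]), (287, [29, 32, 130]), (288, [24, 29, 124]), (289, [46, 49, 113]), (290, [82, 83, 95]), (291, [90, 92, 88])]
231 153
162 132
```

View pics/v10.png

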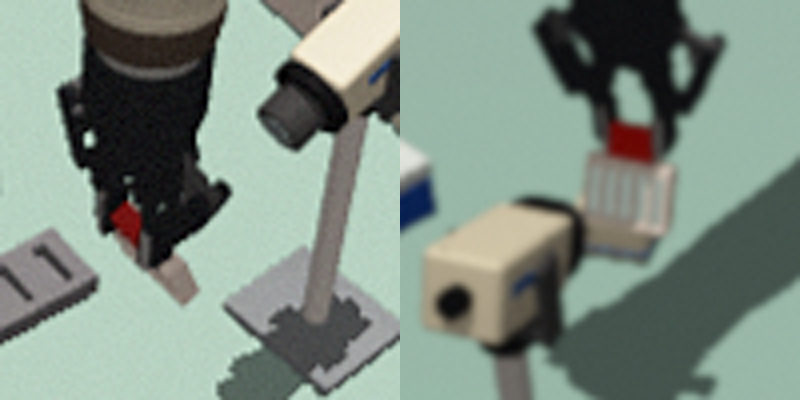

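```bash
python3 - <<'E'
from h import *
o=bot.get_obs(); M=R.from_euler("xyz",o["tcp_rot"],degrees=True).as_matrix(); th,ox=.41,-3.5
P=lambda x,y,z:o["ee_pos"]+M@(np.array([ox+x*np.cos(th)+z*np.sin(th),y,-12.5-(-x*np.sin(th)+z*np.cos(th))])/1000)
mid=P(0,0,-27.5); Z=P(0,0,10)-P(0,0,0); Z/=np.linalg.norm(Z); X=P(-10,0,0)-P(0,0,0); X/=np.linalg.norm(X)
a,y=.35,np.radians(6.5); u=np.array([np.cos(a)*np.cos(y),np.cos(a)*np.sin(y),np.sin(a)]); v=np.array([-np.sin(y),np.cos(y),0]); w=np.cross(u,v); L=np.array([.766,-.1125,.31])-.09*u
print(mid,"in lens mm",[((mid-L)@k*1000).round(1) for k in(u,v,w)],"ang",np.arccos(abs(X@u)),np.arccos(Z@w))
c=cam("scene")
for k in(-32,32): print(((proj(c,P(-8,k,-15))-[162,132])/.25+[400,0]).round(),"seen (585,155),(677,165)")
E
```

```text
[ 0.5701 -0.1347  0.2395] in lens mm [np.float64(-119.3), np.float64(0.2), np.float64(1.3)] ang 0.03293404620401905 0.03499685310847929
[588. 151.] seen (585,155),(677,165)
[672. 167.] seen (585,155),(677,165)
```

```bash
python3 -c "
from h import *
o=bot.get_obs(); print(o['time'],abs(o['qd']).max(),o['grasp_force'])
print(ticket.job_done())"
```

```text
20.65 0.10261673896046529 64.53343749046326
the job is handed in; nothing more can be done
None
```

I pressed the plunger to its stop and let it spring back, then handed in with the red segment held still in front of the camera: about 119 mm from the glass, 1–2 mm off the line of sight and about 2° off square, all by my own measurements; no pass/fail verdict was returned. A repeated shift over-leaned the segment while its foot was still in the slot. I pushed it back against the end of the rack. After that slip, the blue and green segments' measured positions showed no shift beyond measurement error.

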